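# Complete the spectacle-repair carrier and hold it up level

## Task

Put the loose parts box of nose pads back into the empty pocket of the carrier, seated flat and square, set down and not dropped. Then pick the carrier up by its handle and finish holding it: level, still and about 10 cm clear of the counter, both boxes in place, ready to be handed over; do not put it down or let go. Keep the boxes upright so that nothing spills, and leave the other things on the counter alone.

Things in the scene. Friction and masses are not known exactly. Their poses are not given: they have to be found in the camera images.
- carrier: Grey moulded carrier, 78 mm (x) by 282 mm (y), 116 mm high, 0.3 kg empty. Origin: centre of its underside, z up. A pocket at either end, 64 mm (x) by 88 mm (y) at the bottom; floor 4 mm, walls 3 mm thick, upright to 17 mm above the underside, then flared outwards to a rim at 27 mm. Handle across the middle; vials up to 37 mm high fixed below it. +y pocket empty, -y pocket holds the other box.
- pocket (a point): Centre of the floor of the empty pocket, 90 mm from the carrier's origin along its +y and 4 mm above the underside; axes as the carrier's.
- handle (a point): Centre of the handle's grip bar, 104 mm above the carrier's origin; axes as the carrier's. The bar runs along x: 14 mm thick (y), 24 mm high (z), 66 mm free between its two uprights (x = +-36 mm, 6 mm thick); open below it down to the vials. With both boxes seated the carrier balances near the bar's middle; the boxes' masses may differ a little.
- parts_box: The loose box: open, white, with small white nose pads, 60 mm (its x) by 84 mm (its y) by 60 mm high, 0.12 kg, upright on the counter. Origin: centre of its underside. Fits the pocket with 2 mm play all round, its y along the carrier's y, either way round. Seated, 37 mm of it stand above the pocket's rim: grip it across the 60 mm by its upper half so that the fingertips clear the rim.
- seated_box: The same kind of box (60 x 84 x 60 mm) holding black temple tips, already seated in the pocket at the carrier's -y end. Origin: centre of its underside; z up.
- square_box: A different open white box, 84 by 84 mm and only 38 mm high, standing on the counter; it does not belong in the carrier. Origin: centre of its underside. Leave it alone.
- spray: White spray bottle of lens cleaner with a black head, 38 mm across, 119 mm high, standing on the counter. Origin: centre of its underside. Leave it alone.
- spectacles: Pair of spectacles standing open on the counter, 136 mm wide (its y), 137 mm deep (its x), 41 mm high. Origin: under the middle of the front. Leave it alone.
- case: Black hard spectacle case, 158 by 60 by 42 mm. Origin: centre of its underside. Leave it alone.
- screwdriver: Small steel screwdriver lying along its x, 106 mm long, 11 mm thick. Origin: on the counter, at the handle's front end. Leave it alone.
- lens_box: Flat clear open box, 78 by 78 by 18 mm, with a round lens in it. Origin: centre of its underside. Leave it alone.
- cleaner: White ultrasonic cleaner with a grey lid, fixed, 170 mm (its x) by 270 mm (its y), 150 mm high with the lid's handle. Origin: centre of its underside. The carrier is not to rest on it.
Not all that is in view belongs to the job. Leave any blue look-alike of the parts_box alone. Leave any turquoise look-alike of the seated_box alone.

How it is judged (in metres and radians):
On the way, in this order (a step that is already met when the one before it is completed fails the run):
1. the loose box sits flat and square in the empty pocket, let go, with the carrier standing on the counter (horizontal distance between parts_box and pocket below 0.005 m and z of parts_box in the frame of pocket below 0.003 m and angle between the y axis of parts_box and the y axis of carrier, either way round below 0.08 rad and angle between the z axis of parts_box and the z axis of carrier, either way round below 0.04 rad and contact force between the fingers and parts_box below 0.05 N and height (world z) of carrier below 0.004 m), for 0.2 s.
2. the carrier is lifted by the handle, at least 8 cm clear of the counter (height (world z) of carrier above 0.08 m and contact force between the fingers and carrier above 1 N), for 0.2 s.
At the end, for the whole second after the job is handed in: Fingers hold the carrier by its handle, underside over 80 mm above the counter, within 0.09 rad of level, still (under 20 mm/s), on nothing else; both boxes in their pockets, bottomed within 3 mm, centred within 7 mm, square within 0.08 rad, untouched by the fingers (all of step 2 and angle between carrier's own z axis and vertical below 0.09 rad and linear speed of carrier below 0.02 m/s and angular speed of carrier below 0.1 rad/s and distance between the grasp point and handle below 0.045 m and contact force between carrier and cleaner below 0.1 N and horizontal distance between parts_box and pocket below 0.007 m and z of each of parts_box, seated_box in the frame of pocket below 0.003 m and angle between the y axis of parts_box and the y axis of carrier, either way round below 0.08 rad and angle between the z axis of each of parts_box, seated_box and the z axis of carrier, either way round below 0.04 rad and distance between seated_box and carrier below 0.097 m and contact force between the fingers and parts_box below 0.05 N and contact force between the fingers and seated_box below 0.05 N); the arm keeps its last pose, push and grip.
It fails at once if the loose box is dropped (it falls out of the fingers faster than 0.45 m/s) (contact force between the fingers and parts_box below 0.05 N and contact force between the fingers and carrier below 0.05 N and linear speed of parts_box above 0.45 m/s).
It fails at once if a parts box is tipped by more than 30 degrees and spills (angle between any of parts_box, seated_box's own z axis and vertical above 0.52 rad).
It fails at once if another thing on the counter is moved by more than 25 mm (distance of any of square_box, spray, spectacles, case, screwdriver, lens_box from where it was at the start of the episode above 0.025 m).
It also fails if it takes over 54 s, if anything falls off the work surface, if the arm or the gripper's body presses on something with over 40 N, if the wrist force passes 120 N, or if a joint passes its speed limit or range.

## Robot

A 6-joint arm with a two-finger parallel gripper is mounted at the origin on the work surface. World frame = base frame: x ahead of the robot, y to its left, z up, the work surface at z = 0. Lengths are in mm, angles in rad, forces in N, time in s.
With the tool pointing down it reaches from about 275 to 825 mm from the base axis. Payload 4.9 kg.
Tool frame: the origin (TCP) lies midway between the tips of the shut fingers; the grasp point (between the pads) lies hold_point_z behind it (hold_point_z is the distance from the TCP to the grasp point, in mm); z points along the fingers, x is the direction in which the jaws open and shut, and the axes are right-handed (so a half turn about z gives the same grasp; the last joint's range is limited). The gripper opens to 85 mm and grips with 20 to 120 N. Pads are 22 mm wide; open, the fingers measure 114 mm over their backs; the gripper's body (76 mm by 85 mm) begins 54 mm behind the grasp point. The pads swing forward as they close: fully open they stand 13 mm farther back than shut.
Start: joints at [-1.389, 0.326, -0.193, 1.052, 0, 1.437], TCP at [170.829, -522.815, 231.281] pointing down, gripper open.
Joint ranges: [-2.65, 2.65], [-0.97, 1.79], [-1.3, 1.35], [-1.93, 2.1], [-1.47, 1.37], [-3.14, 3.14]. Speed limits (rad/s): [2.57, 2.57, 3.14, 3.14, 3.14, 3.14].

## Interface

Orientations are given as a unit quaternion [x, y, z, w].
In Python, from rig import * gives the robot as it stands.
- The arm moves only by the tool send_rows, never from a script. Its argument "commands" is a list that holds one entry, the list of rows, each a list of 5 numbers: the finger opening in m, from 0 to 0.0854, then the shift along the tool's x, y, z in m, then the turn about the tool's z in rad. A call has 1 to 20 rows; each row is the pose to reach, as a shift and turn from the pose commanded when the call began, along the tool's axes at that moment; what a row does not reach only later rows make up. A row lasts 1/12 s, in which the tool goes at most 41.7 mm and 7.16 degrees, less where a joint would pass 70% of its speed; a pose out of reach is approached as far as the arm can. A call with a gripper value outside its range is refused whole. The fingers move at their own pace and stop on an object; "grip_force" is the grip in N (left out, the last holds). Time passes only in rows, so rows that repeat a pose let the fingers close. It gives the time, the measured TCP pose, the force and the opening at its end, in the units of the state.
- sense(): the state, without advancing time (a new reading comes with each control period).
- capture(name): name is "scene" or "top"; returns a dict with "frame" (384x512x3 uint8, blue, green, red), "fx", "fy", "cx", "cy" (pixels), "k1" (the pictures are not rectified: a ray, as slopes to the right and down, at radius r is drawn at 1 + k1 r^2 times it, then the intrinsics apply), "position" and "attitude" of the camera in the world. Camera axes: x right, y down, z forward; pixel columns grow to the right and rows downward; lengths in mm; the calibration is good to about 2 mm. A picture is of the moment at which its call begins. There is no depth.
- close_job(): hands the job in, once; it reports no verdict.
The state is a dict: "time": time; "joint_pos": joint angles; "joint_velocities": joint speeds; "tau": joint torques, N m; "eef_pos": TCP position; "orientation": TCP orientation; "wrist_force": force on the tool from outside, world axes, zero at the start; "moment": the same for the moment, N m; "grip_width": finger opening in mm.
Only numpy, scipy, OpenCV 4.12 (cv2) and the standard library are available. Lean on these libraries where they do the work, as an engineer would, in place of code of your own. Each camera call takes 0.05 s, during which the arm holds its last target.

## Working session

There is one attempt and no reset: what is moved stays moved. The work goes in short steps, Python scripts to look and compute and a tool call to move; the robot and the scene stay as the last step left them, time stands still between calls to the robot, and variables do not carry over. Pictures are saved under pics/ and viewed, and the job is handed in when it is done.

Besides the shell and the picture viewer there is one more tool, called after ">>>" as name(argument=value, ...), one argument or row to a line, values as JSON. send_rows: Moves the arm, as the interface text tells. Its arguments: {"type":"object","properties":{"commands":{"type":"array","items":{"type":"array","items":{"type":"array","items":{"type":"number"}}}},"grip_force":{"type":"number"}},"required":["commands"]}

```bash
ls; mkdir -p pics; python3 - <<'E'
from rig import *
import cv2
s=sense()
for k,v in s.items(): print(k,v)
for n in("scene","top"):
    c=capture(n); cv2.imwrite(f"pics/{n}0.png",c["frame"]); print({k:v for k,v in c.items() if k!="frame"})
    import pickle; pickle.dump(c,open(f"{n}0.pkl","wb"))
E
```

```text
pics
time 0.0
joint_pos [-1.38919662e+00  3.26960772e-01 -1.93577001e-01  1.05198780e+00
 -5.81203986e-05  1.43663225e+00]
joint_velocities [-0.00012724  0.00018219 -0.00021608 -0.00165227 -0.00199114  0.00058979]
tau [-1.95639142e-03 -4.43392146e+01  2.62442958e+01  1.54660153e-02
 -3.03179986e-04  8.38793568e-06]
eef_pos [ 170.70613891 -522.23160262  230.49524317]
orientation [ 8.09488001e-01 -5.87135783e-01 -6.45763658e-04 -5.75679392e-04]
wrist_force [0.40571661 0.23097662 0.49121412]
moment [0.04034223 0.00091116 0.01095069]
grip_width 85.26210685749477
{'fx': 469.7845077987085, 'fy': 469.7845077987085, 'cx': 248.9758812389105, 'cy': 192.4167126039832, 'k1': -0.025120620403846012, 'position': array([ 886.69537992,  581.74847283, 1285.08340931]), 'attitude': array([ 0.22031505,  0.93649525, -0.26645862, -0.05863211])}
{'fx': 413.9404326876221, 'fy': 413.9404326876221, 'cx': 258.49254124280367, 'cy': 191.21101917391988, 'k1': 0.051947832264006524, 'position': array([ 298.6701216 ,  -89.66294867, 1298.59093459]), 'attitude': array([ 0.70500516, -0.70222764,  0.07147974, -0.06880926])}
```

View pics/scene0.png

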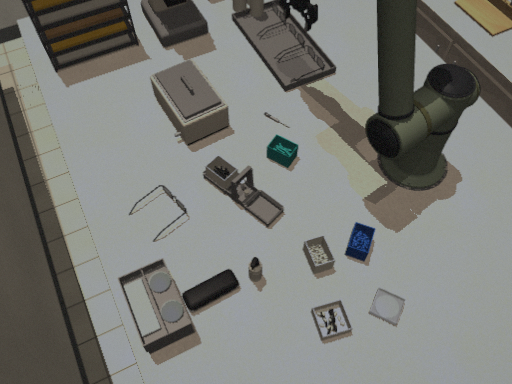

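View pics/top0.png

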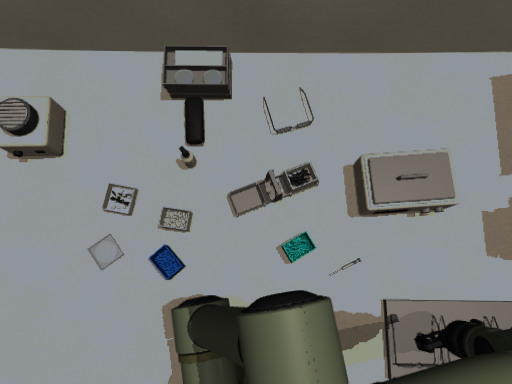

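The scene view shows the carrier at (243,190) with its empty pocket toward (264,207). Four things could be the loose box:
- The white box of white pads, scene (319,255), top (176,219). It fits the description.
- The blue look-alike at (360,241).
- The turquoise one at (283,150).
- The square, shallow box with dark bits at (331,320).

I'll confirm with enlarged crops.

```bash
cat > h.py <<'E'
import numpy as np, cv2, pickle
from scipy.spatial.transform import Rotation as R
def rays(c,px):
    px=np.atleast_2d(np.array(px,float)); d=(px-[c["cx"],c["cy"]])/[c["fx"],c["fy"]]
    u=d.copy()
    for _ in range(30): u=d/(1+c["k1"]*(u**2).sum(1,keepdims=True))
    v=np.c_[u,np.ones(len(u))]
    return R.from_quat(c["attitude"]).apply(v)
def onplane(c,px,z):
    r=rays(c,px); p=np.array(c["position"]); return p+r*((z-p[2])/r[:,2:3])
def proj(c,P):
    v=R.from_quat(c["attitude"]).inv().apply(np.atleast_2d(P)-c["position"]); u=v[:,:2]/v[:,2:3]
    return u*(1+c["k1"]*(u**2).sum(1,keepdims=True))*[c["fx"],c["fy"]]+[c["cx"],c["cy"]]
def tri(c1,p1,c2,p2):
    a,b=rays(c1,p1)[0],rays(c2,p2)[0]; a/=np.linalg.norm(a); b/=np.linalg.norm(b)
    A=np.array([[a@a,-a@b],[a@b,-b@b]]); d=np.array(c2["position"])-c1["position"]
    s,t=np.linalg.solve(A,[a@d,b@d]); P=c1["position"]+s*a; Q=c2["position"]+t*b
    return (P+Q)/2,np.linalg.norm(P-Q)
def load(n): return pickle.load(open(n+".pkl","rb"))
def crop(c,x0,y0,x1,y1,k,name):
    cv2.imwrite(name,cv2.resize(c["frame"][y0:y1,x0:x1],None,fx=k,fy=k,interpolation=cv2.INTER_CUBIC))
E
python3 - <<'E'
from h import *
s,t=load("scene0"),load("top0")
crop(s,290,225,390,300,8,"pics/s_box.png")
crop(t,145,190,245,265,8,"pics/t_box.png")
crop(s,195,145,295,235,6,"pics/s_car.png")
crop(t,220,155,325,225,7,"pics/t_car.png")
E
```

```text
(no output)
```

View pics/s_box.png

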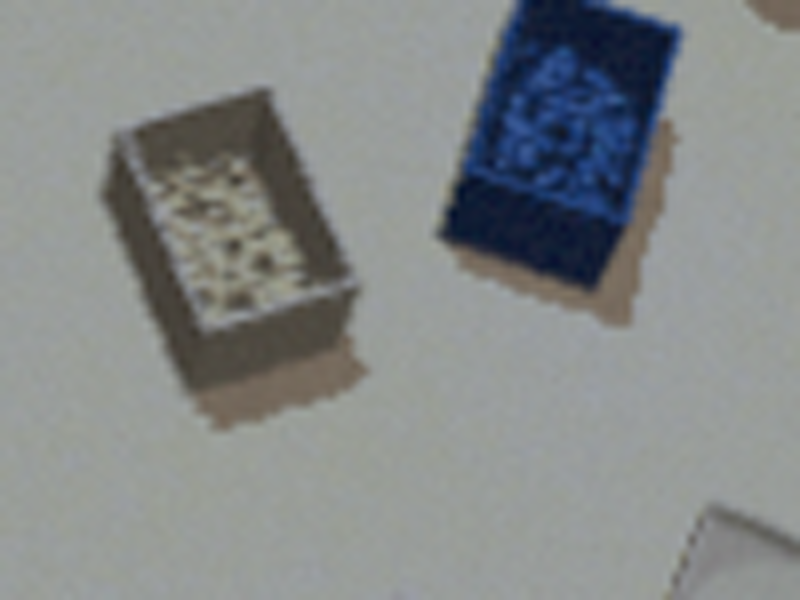

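View pics/t_box.png

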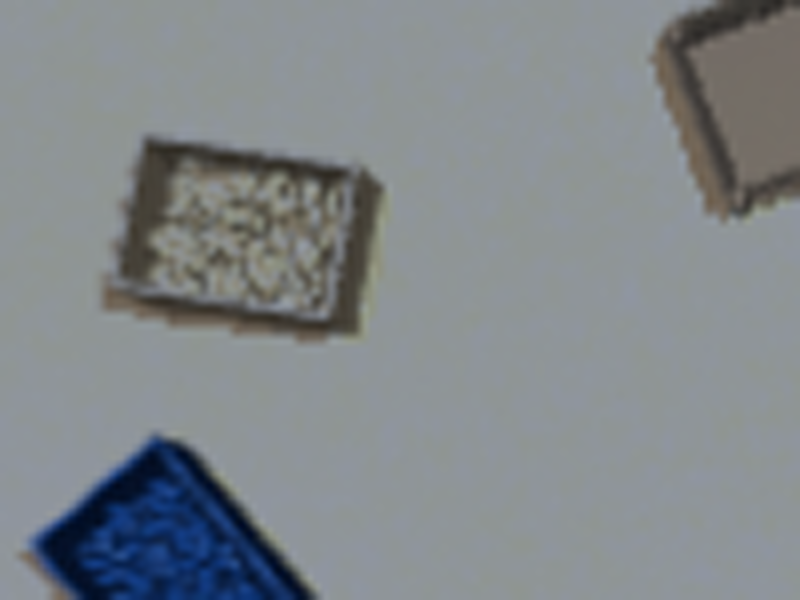

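View pics/s_car.png

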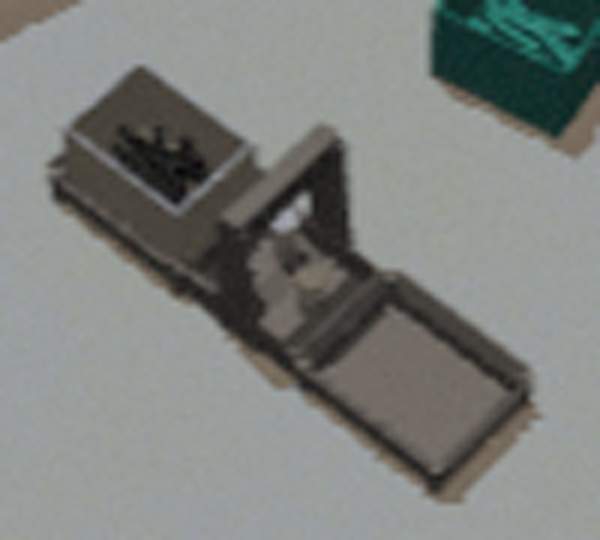

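View pics/t_car.png

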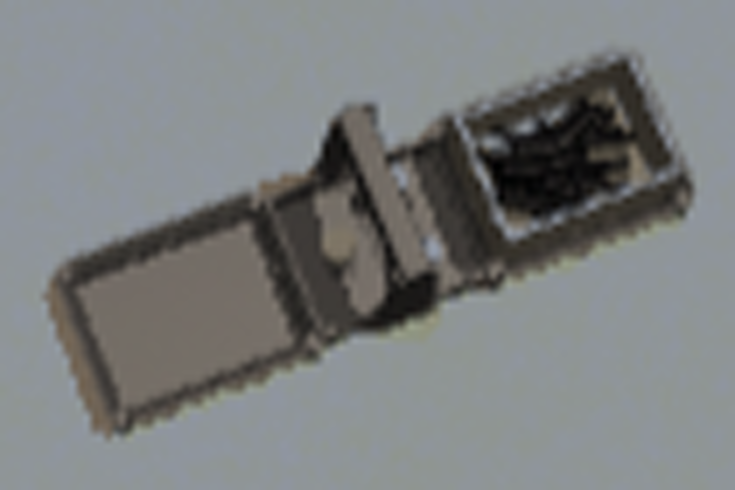

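The enlarged crops confirm it: the white, taller rectangular box of white pads is the parts box, with its scene rim corners around (305,242), (323,236), (334,260) and (315,266). Next I triangulate the box rim and the carrier's features.

```bash
python3 - <<'E'
from h import *
np.set_printoptions(precision=1,suppress=True)
s,t=load("scene0"),load("top0")
def u(p,k,o): return (np.array(p,float)+.5)/k-.5+o
S=u([(118,135),(268,92),(355,283),(203,330)],8,(290,225))
T=u([(148,140),(358,167),(336,321),(115,288)],8,(145,190))
S3=onplane(s,S,60);T3=onplane(t,T,60); print(S3,'\n',T3)
for i in range(4):
    j=np.argmin(np.linalg.norm(T3-S3[i],axis=1)); print(i,j,*tri(s,S[i],t,T[j]))
print(S3.mean(0),T3.mean(0))
# carrier
Sf=u([(388,308),(515,392),(437,470),(312,370)],6,(195,145)) # floor
Tf=u([(80,292),(250,222),(300,345),(120,412)],7,(220,155))
print("floor S",onplane(s,Sf,4),"T",onplane(t,Tf,4))
# handle top ends, z116
Sh=u([(325,127),(345,143),(240,228),(222,212)],6,(195,145))
Th=u([(347,108),(375,108),(425,272),(398,282)],7,(220,155))
print("handle S",onplane(s,Sh,116),"T",onplane(t,Th,116))
# seated box rim z64
Sb=u([(140,68),(255,150),(180,213),(68,133)],6,(195,145))
Tb=u([(455,118),(630,58),(683,175),(505,245)],7,(220,155))
print("seated S",onplane(s,Sb,64),"T",onplane(t,Tb,64))
# rim outer z27
Tr=u([(55,270),(255,192),(318,355),(112,432)],7,(220,155))
Sr=u([(395,272),(530,385),(437,490),(300,372)],6,(195,145))
print("rim T",onplane(t,Tr,27),onplane(s,Sr,27))
for A,B,n in((Sh,Th,"handle"),(Sb,Tb,"seat"),(Sf,Tf,"floor")):
  for a in A:
    print(n,min((tri(s,a,t,b) for b in B),key=lambda q:q[1]))
E
```

```text
[[490.8 120.4  60. ]
 [433.7 129.8  60. ]
 [445.  207.7  60. ]
 [501.8 199.1  60. ]] 
 [[498.1 193.9  60. ]
 [488.  114.6  60. ]
 [429.9 120.6  60. ]
 [442.1 203.3  60. ]]
0 1 [488.7 116.6  51.3] 1.734757568518265
1 2 [430.1 123.9  46.8] 3.2272924168886723
2 3 [442.6 205.3  52.7] 0.7096875294000806
3 0 [499.3 196.1  51.1] 0.6200049474179957
[467.8 164.3  60. ] [464.5 158.1  60. ]
floor S [[ 521.2 -104.1    4. ]
 [ 485.3  -28.8    4. ]
 [ 542.9   -6.2    4. ]
 [ 574.1  -88.1    4. ]] T [[ 542.5   -6.7    4. ]
 [ 575.4  -83.8    4. ]
 [ 518.5 -106.7    4. ]
 [ 487.6  -25.7    4. ]]
handle S [[ 533.1 -153.7  116. ]
 [ 528.4 -140.4  116. ]
 [ 597.5 -118.1  116. ]
 [ 601.4 -130.6  116. ]] T [[ 600.7 -124.9  116. ]
 [ 600.7 -136.6  116. ]
 [ 530.5 -157.2  116. ]
 [ 526.2 -145.9  116. ]]
seated S [[ 588.7 -265.2   64. ]
 [ 556.7 -189.7   64. ]
 [ 608.5 -171.5   64. ]
 [ 640.1 -243.7   64. ]] T [[ 609.6 -173.8   64. ]
 [ 637.2 -251.1   64. ]
 [ 584.4 -273.1   64. ]
 [ 552.8 -195.    64. ]]
rim T [[ 548.2    3.1   27. ]
 [ 584.3  -86.1   27. ]
 [ 510.2 -114.4   27. ]
 [ 475.3  -23.4   27. ]] 
[... 250 characters left out ...]
array([ 598.9, -122.8,  112.5]), np.float64(6.725892373384596))
handle (array([ 601. , -135.8,  109.6]), np.float64(3.3780746783601887))
seat (array([ 586.4, -274.3,   52.1]), np.float64(1.8634388571768499))
seat (array([ 554.5, -195.6,   55. ]), np.float64(0.6151744997663809))
seat (array([ 609. , -173.1,   62.9]), np.float64(2.362552272875948))
seat (array([ 638.9, -251.6,   53.9]), np.float64(2.488661554309255))
floor (array([ 519.6, -106.9,   -1.4]), np.float64(0.29472696633491385))
floor (array([486.9, -26. ,   9.6]), np.float64(0.28014946559118037))
floor (array([542.7,  -6.6,   3.1]), np.float64(0.07257537219873082))
floor (array([574.9, -84.4,   9.8]), np.float64(1.8172017841390276))
```

```bash
python3 - <<'E'
import rig
print([n for n in dir(rig) if not n.startswith('__')]); print(getattr(rig,'hold_point_z',None))
E
cat >> h.py <<'E'
def shift(s,target,yaw):
    """shift in tool axes (m) and turn about tool z to bring TCP to target (mm) with tool x at yaw (rad, mod pi)"""
    r=R.from_quat(s["orientation"]); M=r.as_matrix()
    d=M.T@(np.array(target,float)-s["eef_pos"])/1000
    cur=np.arctan2(M[1,0],M[0,0]); dy=(yaw-cur+np.pi)%(2*np.pi)-np.pi
    print("tcp",np.round(s["eef_pos"],1),"yaw",round(cur,3),"tilt",np.round(M[:,2],3),"shift",np.round(d,4),"turn",round(-dy,3),"alt",round(-((dy+2*np.pi)%(2*np.pi)-np.pi),3),"q6",round(s["joint_pos"][5],2),"F",np.round(s["wrist_force"],1),"w",round(s["grip_width"],1),"t",round(s["time"],2))
E
python3 - <<'E'
from rig import *; from h import *
shift(sense(),(465.5,159.5,130),-0.14)
E
```

```text
['Unreachable', 'capture', 'close_job', 'hold_point_z', 'sense']
18.700000000000003
tcp [ 170.7 -522.3  230.6] yaw -1.255 tilt [-0.     0.002 -1.   ] shift [-0.5564 -0.4919  0.1015] turn -1.115 alt 2.027 q6 1.44 F [0.5 0.  0.3] w 85.8 t 0.1
```

>>> send_rows(
  commands=[
    [[0.085,-0.02,-0.018,0,-0.04],[0.085,-0.045,-0.04,0,-0.1],[0.085,-0.073,-0.065,0,-0.16],[0.085,-0.102,-0.09,0,-0.22],[0.085,-0.131,-0.116,0,-0.28],[0.085,-0.16,-0.142,0,-0.34],[0.085,-0.189,-0.167,0,-0.4],[0.085,-0.218,-0.193,0,-0.46],[0.085,-0.247,-0.218,0,-0.52],[0.085,-0.276,-0.244,0,-0.58],[0.085,-0.305,-0.27,0,-0.64],[0.085,-0.334,-0.295,0,-0.7],[0.085,-0.363,-0.321,0,-0.76],[0.085,-0.392,-0.347,0,-0.82],[0.085,-0.421,-0.372,0,-0.88],[0.085,-0.45,-0.398,0,-0.94],[0.085,-0.48,-0.424,0,-1.0],[0.085,-0.51,-0.45,0,-1.06],[0.085,-0.54,-0.475,0,-1.1],[0.085,-0.556,-0.492,0,-1.115]],
  ],
)

```text
time: 1.77
eef_pos: [466.2, 162.0, 231.0]
orientation: [0.998, -0.068, -0.0, -0.001]
wrist_force: [0.3, 0.5, -0.9]
grip_width: 85.1
```

```bash
python3 - <<'E'
from rig import *; from h import *
shift(sense(),(465.5,159.5,110),-0.14)
for n in("scene","top"):
    c=capture(n); pickle.dump(c,open(n+"1.pkl","wb")); cv2.imwrite(f"pics/{n}1.png",c["frame"])
    
E
```

```text
tcp [466.2 162.  231. ] yaw -0.135 tilt [-0.     0.001 -1.   ] shift [-0.0003  0.0027  0.121 ] turn 0.005 alt -3.137 q6 1.89 F [ 0.3  0.5 -0.9] w 85.1 t 1.77
```

>>> send_rows(
  commands=[
    [[0.085,0,0.001,0.02,0],[0.085,0,0.002,0.045,0],[0.085,0,0.002,0.07,0],[0.085,0,0.002,0.095,0],[0.085,0,0.002,0.115,0],[0.085,0,0.002,0.121,0],[0.085,0,0.002,0.121,0],[0.085,0,0.002,0.121,0]],
  ],
)

```text
time: 2.53
eef_pos: [465.6, 156.0, 110.8]
orientation: [0.998, -0.07, -0.0, 0.0]
wrist_force: [0.8, 0.4, 0.7]
grip_width: 84.9
```

```bash
python3 - <<'E'
from rig import *; from h import *
shift(sense(),(465.5,159.5,30),-0.14)
for n in("scene","top"):
    c=capture(n); pickle.dump(c,open(n+"2.pkl","wb"))
    if n=="scene": crop(c,260,180,380,290,6,"pics/s2.png")
    else: crop(c,110,160,250,265,5,"pics/t2.png")
E
```

```text
tcp [465.6 156.  110.8] yaw -0.141 tilt [-0. -0. -1.] shift [-0.0006 -0.0034  0.0808] turn -0.001 alt 3.141 q6 1.88 F [0.8 0.4 0.7] w 84.9 t 2.53
```

View pics/s2.png

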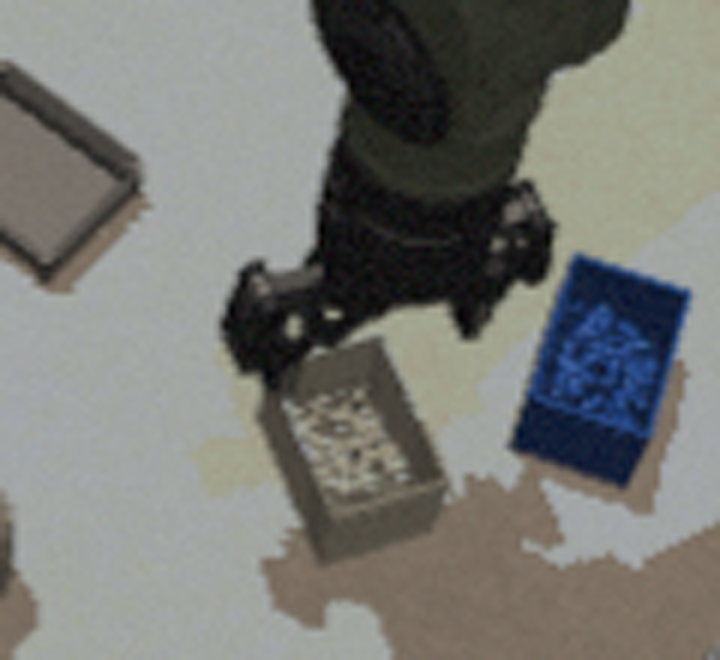

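View pics/t2.png

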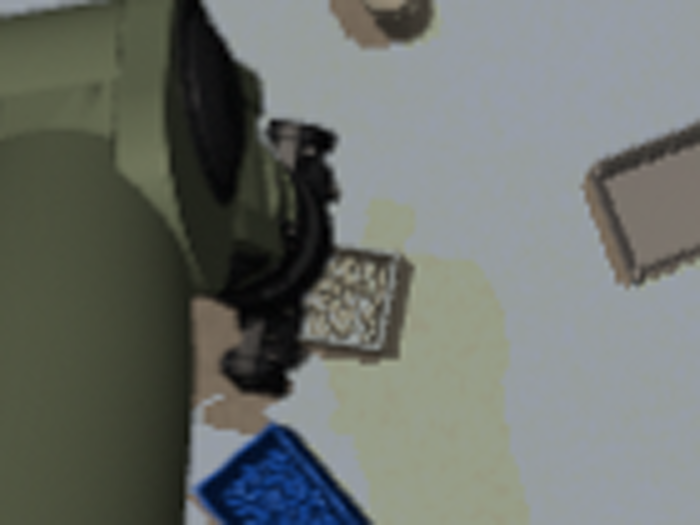

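```bash
python3 - <<'E'
from h import *
np.set_printoptions(precision=0,suppress=True)
s,t=load("scene0"),load("top0")
print(onplane(s,[(290+440/8,225+237/8),(290+597/8,225+288/8)],0),onplane(s,[(290+465/8,225+175/8),(290+630/8,225+218/8)],60))
print(onplane(t,[(145+155/8,190+437/8),(145+35/8,190+543/8)],60))
E
```

```text
[[385. 190.   0.]
 [344. 233.   0.]] [[387. 191.  60.]
 [344. 232.  60.]]
[[386. 184.  60.]
 [347. 226.  60.]]
```

>>> send_rows(
  commands=[
    [[0.085,0,-0.001,0.015,0],[0.085,0,-0.003,0.03,0],[0.085,0,-0.003,0.045,0],[0.085,0,-0.003,0.058,0],[0.085,0,-0.003,0.068,0],[0.085,0,-0.003,0.075,0],[0.085,0,-0.003,0.079,0],[0.085,0,-0.003,0.081,0],[0.085,0,-0.003,0.081,0],[0.085,0,-0.003,0.081,0]],
  ],
)

```text
time: 3.47
eef_pos: [466.4, 159.6, 29.8]
orientation: [0.998, -0.07, 0.0, -0.0]
wrist_force: [-0.3, 0.8, 0.1]
grip_width: 84.8
```

```bash
python3 - <<'E'
from rig import *; from h import *
shift(sense(),(465.5,159.5,30),-0.14)
for n in("scene",):
    c=capture(n); pickle.dump(c,open(n+"3.pkl","wb"))
    crop(c,260,180,380,290,6,"pics/s3.png")
E
```

```text
tcp [466.4 159.6  29.8] yaw -0.14 tilt [ 0.001  0.    -1.   ] shift [-0.0009  0.0002 -0.0002] turn -0.0 alt 3.142 q6 1.89 F [-0.3  0.8  0.1] w 84.8 t 3.47
```

View pics/s3.png

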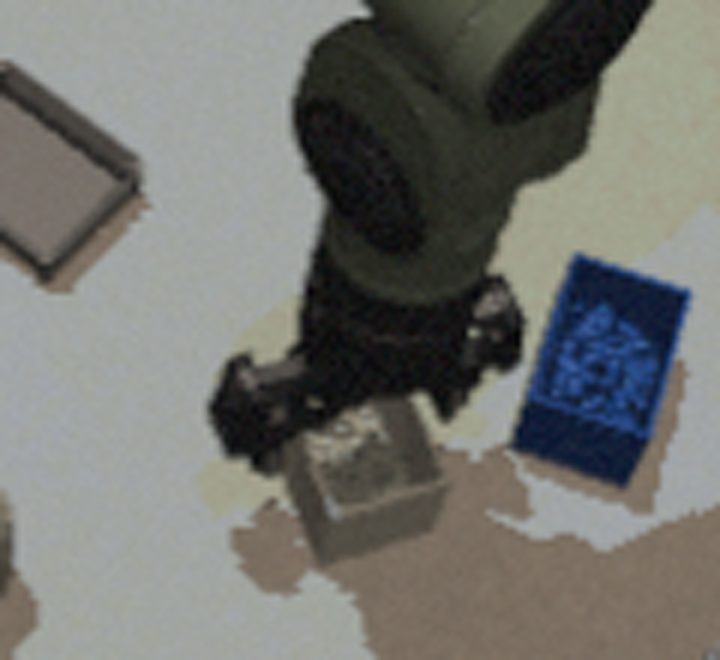

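The fingers straddle the box: the left one is at crop (250,410), the right one at (455,390), and the near end of the box still shows at (385,500). Now I close at a moderate force.

>>> send_rows(
  commands=[
    [[0.072,0,0,0,0],[0.066,0,0,0,0],[0.062,0,0,0,0],[0.058,0,0,0,0],[0.054,0,0,0,0],[0.05,0,0,0,0],[0.05,0,0,0,0],[0.05,0,0,0,0],[0.05,0,0,0,0],[0.05,0,0,0,0]],
  ],
  grip_force=30,
)

```text
time: 4.35
eef_pos: [466.3, 159.5, 29.7]
orientation: [0.998, -0.07, 0.0, -0.0]
wrist_force: [-0.4, -1.3, 5.5]
grip_width: 59.4
```

>>> send_rows(
  commands=[
    [[0.05,0,0,-0.003,0],[0.05,0,0,-0.008,0],[0.05,0,0,-0.016,0],[0.05,0,0,-0.026,0],[0.05,0,0,-0.038,0],[0.05,0,0,-0.05,0],[0.05,0,0,-0.062,0],[0.05,0,0,-0.072,0],[0.05,0,0,-0.08,0],[0.05,0,0,-0.085,0],[0.05,0,0,-0.088,0],[0.05,0,0,-0.09,0],[0.05,0,0,-0.09,0]],
  ],
)

```text
time: 5.43
eef_pos: [465.9, 159.5, 119.3]
orientation: [0.998, -0.07, -0.0, 0.0]
wrist_force: [0.2, -0.8, -1.7]
grip_width: 59.4
```

```bash
python3 - <<'E'
from rig import *; from h import *
shift(sense(),(531,-56,120),0.37)
E
```

```text
tcp [465.9 159.5 119.3] yaw -0.14 tilt [-0. -0. -1.] shift [ 0.0945  0.2043 -0.0007] turn -0.51 alt 2.632 q6 1.89 F [ 0.2 -0.8 -1.7] w 59.4 t 5.43
```

>>> send_rows(
  commands=[
    [[0.05,0.004,0.008,0,-0.02],[0.05,0.01,0.021,0,-0.05],[0.05,0.018,0.038,0,-0.1],[0.05,0.027,0.058,0,-0.15],[0.05,0.036,0.078,0,-0.2],[0.05,0.045,0.098,0,-0.25],[0.05,0.054,0.118,0,-0.3],[0.05,0.063,0.138,0,-0.35],[0.05,0.072,0.157,0,-0.4],[0.05,0.08,0.174,0,-0.44],[0.05,0.087,0.188,0,-0.47],[0.05,0.091,0.197,0,-0.49],[0.05,0.093,0.202,0,-0.5],[0.05,0.0945,0.204,0,-0.51],[0.05,0.0945,0.204,0,-0.51],[0.05,0.0945,0.204,0,-0.51]],
  ],
)

```text
time: 6.77
eef_pos: [530.7, -55.2, 119.0]
orientation: [0.983, 0.184, -0.0, -0.0]
wrist_force: [-0.4, 0.4, -1.3]
grip_width: 59.3
```

```bash
python3 - <<'E'
from rig import *; from h import *
shift(sense(),(531,-56,120),0.37)
for n in("scene","top"):
    c=capture(n); pickle.dump(c,open(n+"4.pkl","wb"))
    if n=="scene": crop(c,195,125,305,225,7,"pics/s4.png")
    else: crop(c,200,140,330,240,6,"pics/t4.png")
E
```

```text
tcp [530.7 -55.2 119. ] yaw 0.37 tilt [-0.001  0.001 -1.   ] shift [ 0.      0.0009 -0.001 ] turn 0.0 alt -3.141 q6 0.96 F [-0.4  0.4 -1.3] w 59.3 t 6.77
```

View pics/s4.png

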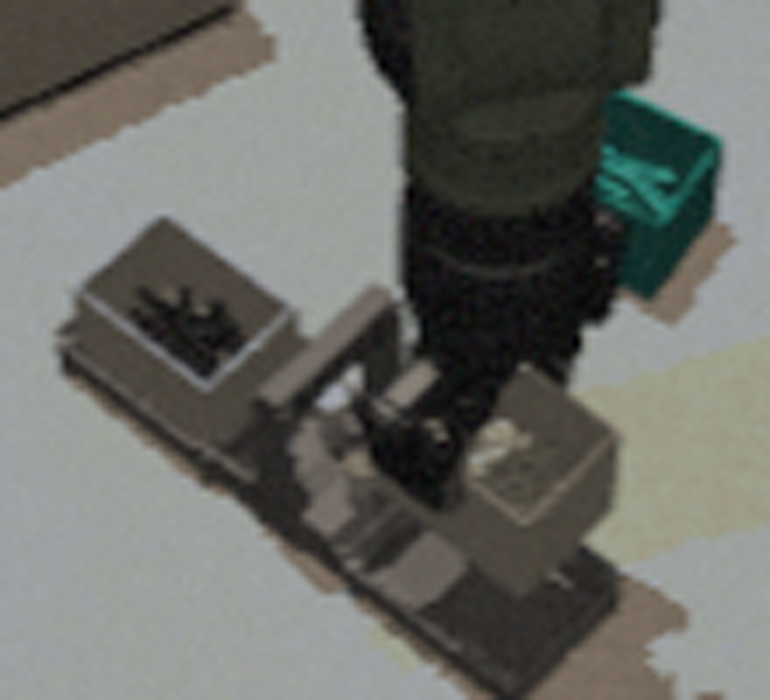

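View pics/t4.png

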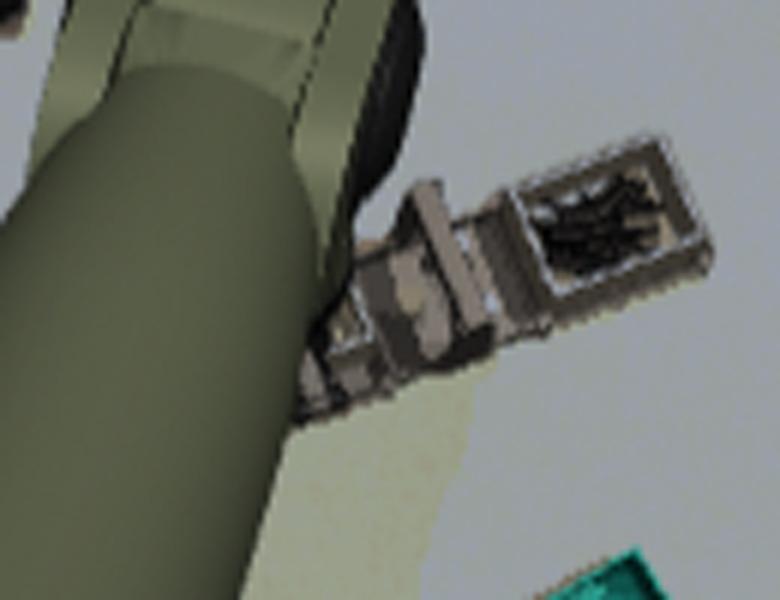

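```bash
python3 - <<'E'
from h import *
np.set_printoptions(precision=1,suppress=True)
s=load("scene4");t=load("top4")
def u(p,k,o): return (np.array(p,float)+.5)/k-.5+o
P=u([(524,525),(618,440),(525,368)],7,(195,125))
Q=onplane(s,P,149.3); print(Q)
yd=np.array([-np.sin(.37),np.cos(.37)]);xd=np.array([np.cos(.37),np.sin(.37)])
tcp=np.array([530.7,-55.2])
m=(Q[0]+Q[1])[:2]/2; print("end mid",m,"centre",m-42*yd,"rel tcp along x,y",(m-42*yd-tcp)@xd,(m-42*yd-tcp)@yd, np.linalg.norm(Q[0]-Q[1]),np.linalg.norm(Q[2]-Q[1]))
# bottom corner
B=u([(524,595),(610,505)],7,(195,125)); print(onplane(s,B,89.3))
# top: inner end edge of box (handle side)
B=u([(357,280),(398,382)],6,(200,140)); print("T rim end?",onplane(t,B,149.3),onplane(t,B,27))
E
```

```text
[[542.5  -2.8 149.3]
 [489.5 -21.4 149.3]
 [507.  -69.6 149.3]]
end mid [516.  -12.1] centre [531.2 -51.2] rel tcp along x,y 1.8855859547298794 3.5092016871350262 56.22015611120164 51.33101685177817
[[540.1  -3.5  89.3]
 [487.1 -26.1  89.3]]
T rim end? [[ 544.5  -95.2  149.3]
 [ 495.6 -114.6  149.3]] [[ 570.7  -95.8   27. ]
 [ 516.6 -117.3   27. ]]
```

>>> send_rows(
  commands=[
    [[0.05,0,0,0.004,0],[0.05,0.001,0,0.01,0],[0.05,0.001,0,0.018,0],[0.05,0.001,0,0.027,0],[0.05,0.001,0,0.036,0],[0.05,0.001,0,0.044,0],[0.05,0.001,0,0.05,0],[0.05,0.001,0,0.053,0],[0.05,0.001,0,0.054,0],[0.05,0.001,0,0.054,0],[0.05,0.001,0,0.054,0]],
  ],
)

```text
time: 7.78
eef_pos: [532.3, -55.4, 65.5]
orientation: [0.983, 0.184, 0.0, 0.0]
wrist_force: [0.4, 0.2, -1.8]
grip_width: 59.5
```

```bash
python3 - <<'E'
from rig import *; from h import *
shift(sense(),(531,-56,65),0.37)
for n in("scene","top"):
    c=capture(n); pickle.dump(c,open(n+"5.pkl","wb"))
    if n=="scene": crop(c,215,155,295,230,10,"pics/s5.png")
    else: crop(c,220,160,300,220,10,"pics/t5.png")
E
```

```text
tcp [532.3 -55.4  65.5] yaw 0.37 tilt [ 0. -0. -1.] shift [-0.0014  0.0001  0.0005] turn -0.0 alt 3.142 q6 0.96 F [ 0.4  0.2 -1.8] w 59.5 t 7.78
```

View pics/s5.png

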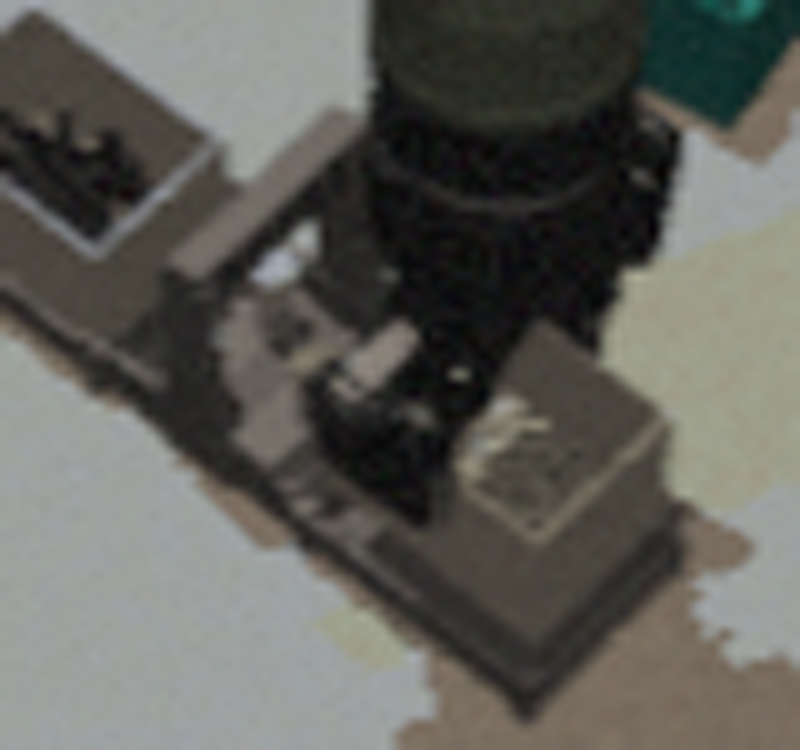

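View pics/t5.png

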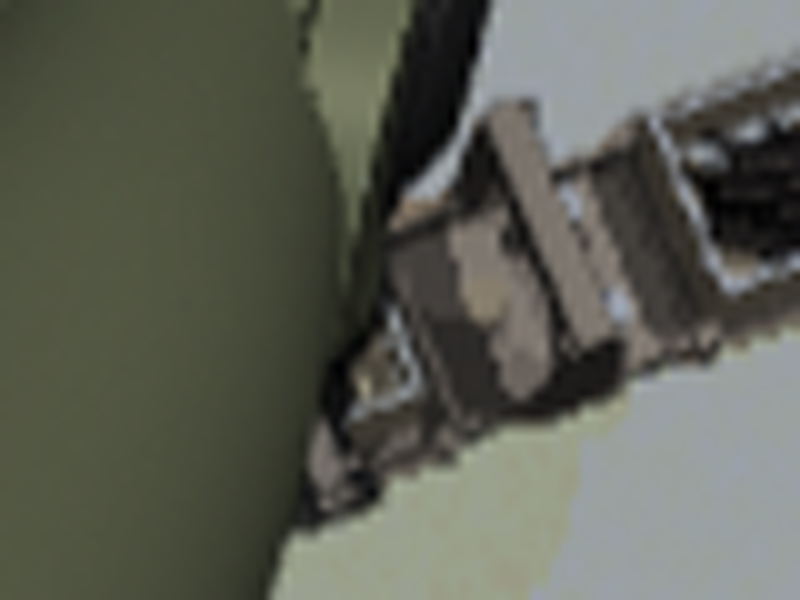

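```bash
python3 - <<'E'
from h import *
np.set_printoptions(precision=1,suppress=True)
s=load("scene5");t=load("top5")
def u(p,k,o): return (np.array(p,float)+.5)/k-.5+o
yd=np.array([-np.sin(.37),np.cos(.37)]);xd=np.array([np.cos(.37),np.sin(.37)])
L=lambda P,c: np.c_[(P[:,:2]-c)@xd,(P[:,:2]-c)@yd]
tcp=np.array([532.3,-55.4])
print("T box corner rel tcp",L(onplane(t,u([(415,388)],10,(220,160)),95.8),tcp))
print("S box rim corners rel tcp",L(onplane(s,u([(540,545),(665,420)],10,(215,155)),95.8),tcp))
print("S box bottom",L(onplane(s,u([(535,645),(668,527)],10,(215,155)),35.8),tcp))
print("S rim outer",L(onplane(s,u([(528,690),(682,550)],10,(215,155)),27),tcp))
# T floor refs for pocket
t0=load("top0"); print("T0 floor",L(onplane(t0,u([(80,292),(250,222),(300,345),(120,412)],7,(220,155)),4),tcp).mean(0))
E
```

```text
T box corner rel tcp [[-28.6 -38.3]]
S box rim corners rel tcp [[ 29.4  44.8]
 [-27.4  44.2]]
S box bottom [[ 29.7  45.3]
 [-28.5  48.4]]
S rim outer [[ 39.   50.9]
 [-29.4  53.9]]
T0 floor [-1.3  0.2]
```

>>> send_rows(
  commands=[
    [[0.05,0,0,0.003,0],[0.05,0,0.001,0.006,0],[0.05,0,0.001,0.009,0],[0.05,0,0.001,0.011,0],[0.05,0,0.001,0.011,0],[0.05,0,0.001,0.011,0]],
  ],
)

```text
time: 8.38
eef_pos: [532.1, -56.2, 54.0]
orientation: [0.983, 0.184, -0.0, -0.0]
wrist_force: [0.9, -0.4, -1.2]
grip_width: 59.8
```

```bash
python3 - <<'E'
from rig import *; from h import *
shift(sense(),(531,-56,54),0.37)
for n in("scene","top"):
    c=capture(n); pickle.dump(c,open(n+"6.pkl","wb"))
    if n=="scene": crop(c,250,180,300,230,14,"pics/s6.png")
    else: crop(c,240,175,300,220,12,"pics/t6.png")
E
```

```text
tcp [532.1 -56.2  54. ] yaw 0.37 tilt [-0.001  0.    -1.   ] shift [-0.001  -0.0006 -0.    ] turn -0.0 alt 3.142 q6 0.96 F [ 0.9 -0.4 -1.2] w 59.8 t 8.38
```

View pics/s6.png

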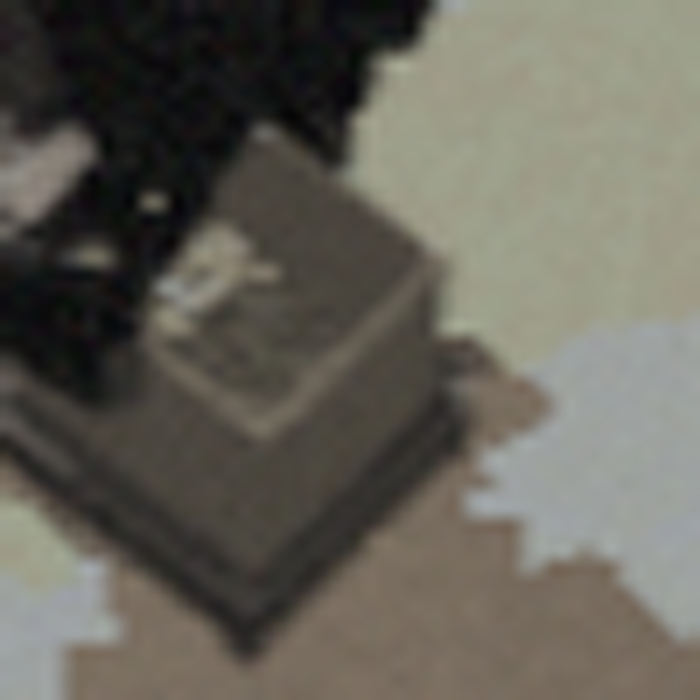

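View pics/t6.png

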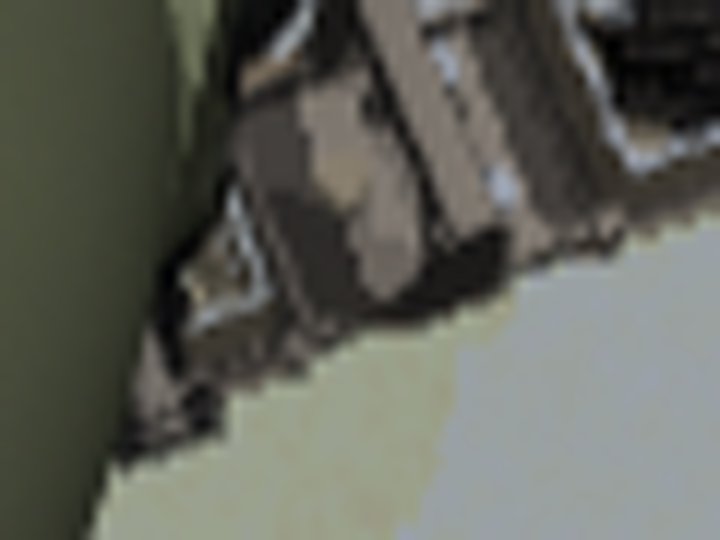

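The box sits inside the rim. In the scene crop even gaps show along its +x side (130,500) and its +y side (370,490), and there is no contact force. I lower it in small steps, watching the force.

>>> send_rows(
  commands=[
    [[0.05,0,0,0.002,0],[0.05,0,0,0.004,0],[0.05,0,0,0.006,0],[0.05,0,0,0.007,0],[0.05,0,0,0.007,0]],
  ],
)

```text
time: 8.9
eef_pos: [532.1, -56.2, 46.9]
orientation: [0.983, 0.184, -0.0, -0.0]
wrist_force: [-1.0, -0.1, -1.3]
grip_width: 59.2
```

```bash
python3 - <<'E'
from rig import *; from h import *
s=sense();shift(s,(531,-56,34),0.37); print(s["moment"])
E
```

```text
tcp [532.1 -56.2  46.9] yaw 0.37 tilt [-0.001  0.    -1.   ] shift [-0.0009 -0.0006  0.0129] turn 0.0 alt -3.142 q6 0.96 F [-1.  -0.1 -1.3] w 59.2 t 8.9
[-0.05045841  0.00490002 -0.01066345]
```

>>> send_rows(
  commands=[
    [[0.05,0,0,0.002,0],[0.05,0,0,0.003,0],[0.05,0,0,0.004,0],[0.05,0,0,0.005,0],[0.05,0,0,0.005,0]],
  ],
)

```text
time: 9.32
eef_pos: [532.4, -56.4, 42.1]
orientation: [0.983, 0.184, -0.0, 0.0]
wrist_force: [-0.7, -0.6, -1.8]
grip_width: 59.5
```

Bottom at about 12 mm with no resistance, so it is inside the upright walls. I continue to the floor.

>>> send_rows(
  commands=[
    [[0.05,0,0,0.0015,0],[0.05,0,0,0.003,0],[0.05,0,0,0.0045,0],[0.05,0,0,0.006,0],[0.05,0,0,0.0065,0],[0.05,0,0,0.007,0],[0.05,0,0,0.007,0]],
  ],
)

```text
time: 9.9
eef_pos: [532.3, -56.3, 35.2]
orientation: [0.983, 0.184, -0.0, 0.0]
wrist_force: [-0.1, -0.8, -2.1]
grip_width: 59.4
```

>>> send_rows(
  commands=[
    [[0.05,0,0,0.0005,0],[0.05,0,0,0.001,0],[0.05,0,0,0.0015,0],[0.05,0,0,0.002,0],[0.05,0,0,0.002,0]],
  ],
)

```text
time: 10.32
eef_pos: [532.5, -56.3, 33.7]
orientation: [0.983, 0.184, 0.0, 0.0]
wrist_force: [-1.5, 0.1, 2.9]
grip_width: 59.3
```

The upward force (+2.9 N, against −2 N hanging) at exactly 33.7 mm means it has bottomed. I release slowly.

>>> send_rows(
  commands=[
    [[0.062,0,0,0,0],[0.064,0,0,0,0],[0.068,0,0,0,0],[0.072,0,0,0,0],[0.078,0,0,0,0],[0.084,0,0,0,0],[0.085,0,0,0,0],[0.085,0,0,0,0],[0.085,0,0,0,0]],
  ],
)

```text
time: 11.07
eef_pos: [532.3, -56.3, 33.3]
orientation: [0.983, 0.184, -0.0, -0.0]
wrist_force: [-0.9, -0.6, 0.8]
grip_width: 85.1
```

```bash
python3 - <<'E'
from rig import *; from h import *
s=sense();shift(s,(531,-56,170),0.37)
E
```

```text
tcp [532.3 -56.3  33.3] yaw 0.37 tilt [-0.  0. -1.] shift [-0.0012 -0.0008 -0.1367] turn -0.0 alt 3.142 q6 0.96 F [-0.9 -0.6  0.8] w 85.1 t 11.07
```

>>> send_rows(
  commands=[
    [[0.085,0,0,-0.004,0],[0.085,0,0,-0.012,0],[0.085,0,0,-0.024,0],[0.085,0,0,-0.04,0],[0.085,0,0,-0.058,0],[0.085,0,0,-0.078,0],[0.085,0,0,-0.098,0],[0.085,0,0,-0.118,0],[0.085,0,0,-0.138,0],[0.085,0,0,-0.155,0],[0.085,-0.05,0,-0.165,0],[0.085,-0.09,0,-0.17,0],[0.085,-0.13,0,-0.17,0],[0.085,-0.16,0,-0.17,0],[0.085,-0.18,0,-0.17,0],[0.085,-0.18,0,-0.17,0]],
  ],
)

```text
time: 12.4
eef_pos: [360.9, -121.6, 203.9]
orientation: [0.983, 0.182, -0.001, 0.0]
wrist_force: [1.1, -0.6, -1.0]
grip_width: 85.2
```

```bash
python3 - <<'E'
from rig import *; from h import *
shift(sense(),(563.5,-140,160),0.37+np.pi/2)
for n in("scene","top"):
    c=capture(n); pickle.dump(c,open(n+"7.pkl","wb"))
    if n=="scene": crop(c,195,145,295,235,8,"pics/s7.png")
    else: crop(c,220,155,325,225,7,"pics/t7.png")
E
```

```text
tcp [ 360.9 -121.6  203.9] yaw 0.367 tilt [-0.001 -0.    -1.   ] shift [0.1826 0.0898 0.0436] turn -1.574 alt 1.567 q6 0.69 F [ 1.1 -0.6 -1. ] w 85.2 t 12.4
```

View pics/s7.png

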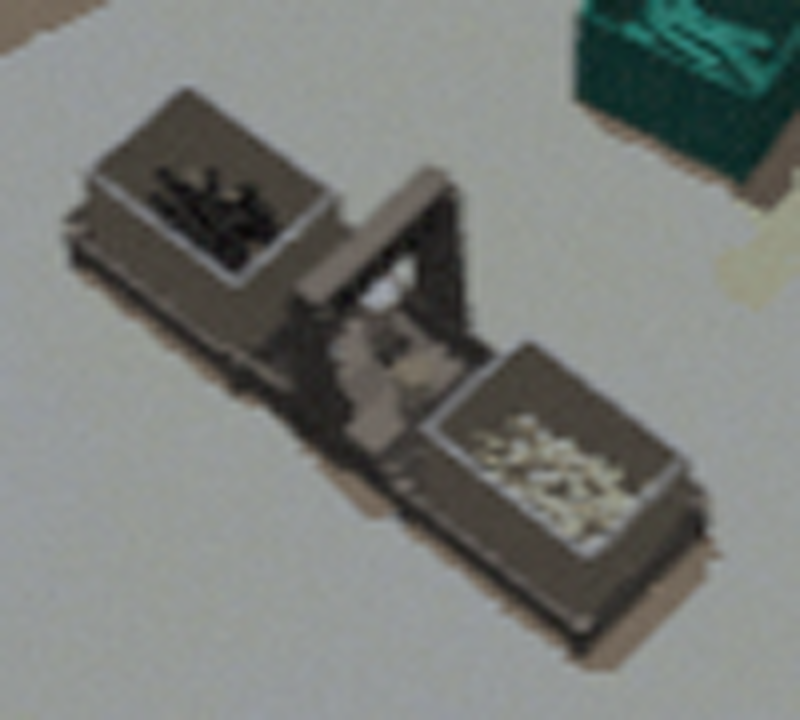

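View pics/t7.png

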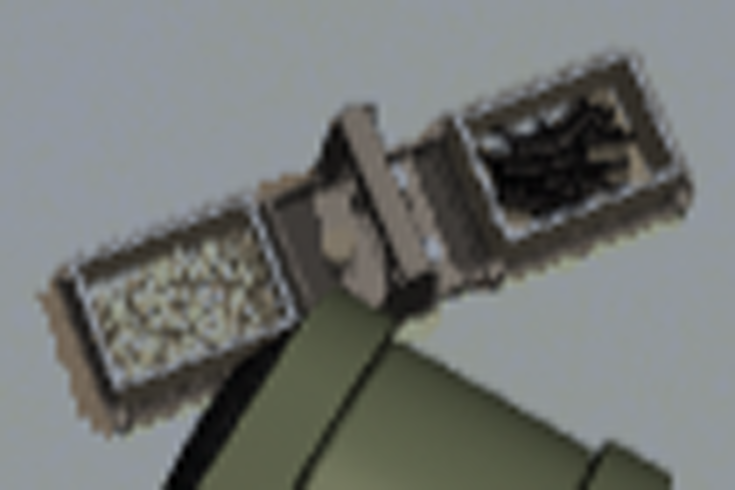

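Both boxes stand level and square: white rim corners (430,425), (530,345), (685,465), (588,553), with rim gaps matching the seated box. Carrier not displaced. Now to the handle.

>>> send_rows(
  commands=[
    [[0.07,0.005,0.003,0,-0.05],[0.06,0.018,0.009,0,-0.15],[0.06,0.034,0.017,0,-0.27],[0.06,0.05,0.025,0,-0.39],[0.06,0.067,0.033,0,-0.51],[0.06,0.084,0.041,0,-0.63],[0.06,0.1,0.049,0,-0.75],[0.06,0.116,0.057,0,-0.87],[0.06,0.131,0.065,0,-0.99],[0.06,0.145,0.072,0,-1.11],[0.06,0.158,0.078,0,-1.23],[0.06,0.169,0.084,0,-1.35],[0.06,0.178,0.088,0,-1.46],[0.06,0.182,0.09,0,-1.54],[0.06,0.183,0.09,0,-1.573],[0.06,0.183,0.09,0,-1.573],[0.06,0.183,0.09,0,-1.573]],
  ],
)

```text
time: 13.92
eef_pos: [568.6, -138.4, 203.0]
orientation: [0.564, 0.826, 0.0, -0.0]
wrist_force: [0.2, -0.9, 0.0]
grip_width: 59.8
```

```bash
python3 - <<'E'
from rig import *; from h import *
shift(sense(),(564.3,-140.3,130),0.369+np.pi/2)
for n in("scene","top"):
    c=capture(n); pickle.dump(c,open(n+"8.pkl","wb"))
    if n=="scene": crop(c,195,125,295,225,7,"pics/s8.png")
E
```

```text
tcp [ 568.6 -138.4  203. ] yaw 1.943 tilt [ 0.  0. -1.] shift [-0.0002 -0.0046  0.073 ] turn 0.003 alt -3.138 q6 -0.74 F [ 0.2 -0.9  0. ] w 59.8 t 13.92
```

View pics/s8.png

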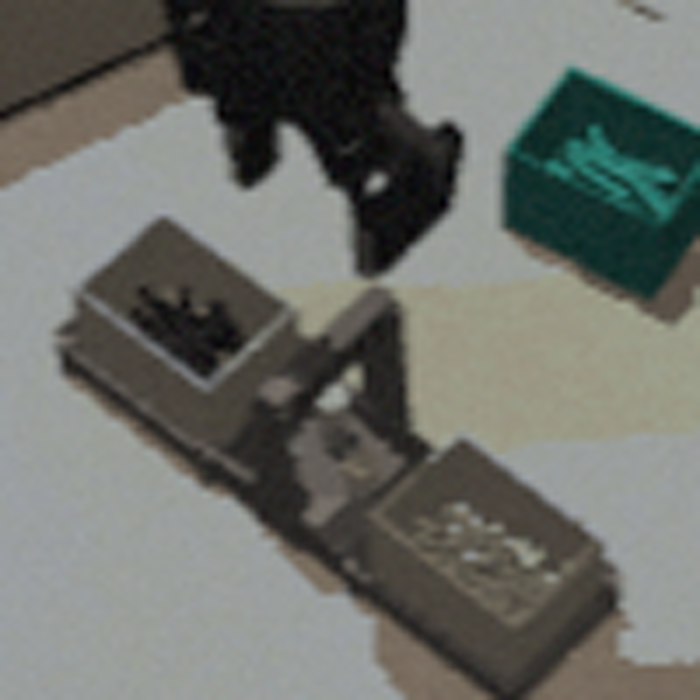

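>>> send_rows(
  commands=[
    [[0.06,0,-0.001,0.005,0.002],[0.06,0,-0.003,0.015,0.002],[0.06,0,-0.0045,0.028,0.002],[0.06,0,-0.0045,0.042,0.002],[0.06,0,-0.0045,0.055,0.002],[0.06,0,-0.0045,0.065,0.002],[0.06,0,-0.0045,0.071,0.002],[0.06,0,-0.0045,0.073,0.002],[0.06,0,-0.0045,0.073,0.002]],
  ],
)

```text
time: 14.77
eef_pos: [563.2, -140.7, 129.7]
orientation: [0.565, 0.825, -0.0, -0.0]
wrist_force: [0.1, -0.3, 0.7]
grip_width: 60.1
```

```bash
python3 - <<'E'
from rig import *; from h import *
shift(sense(),(564.3,-140.3,85.5),0.369+np.pi/2)
for n in("scene","top"):
    c=capture(n); pickle.dump(c,open(n+"9.pkl","wb"))
    if n=="scene": crop(c,205,135,285,210,10,"pics/s9.png")
E
```

```text
tcp [ 563.2 -140.7  129.7] yaw 1.941 tilt [-0.001  0.    -1.   ] shift [-0.0001  0.0012  0.0442] turn 0.001 alt -3.141 q6 -0.74 F [ 0.1 -0.3  0.7] w 60.1 t 14.77
```

View pics/s9.png

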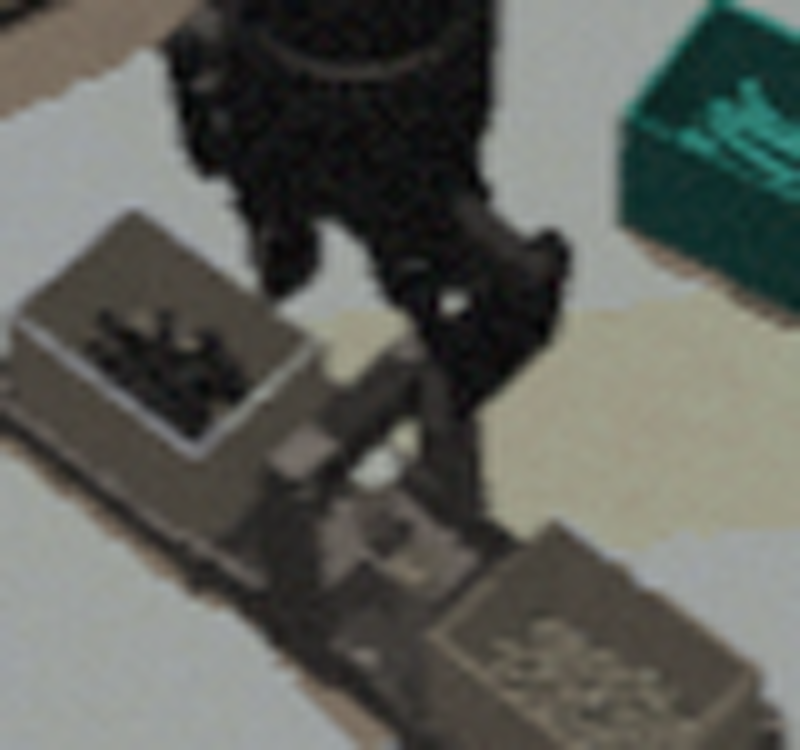

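The fingers straddle the bar: tips at crop (285,280) and (465,385), with the bar running (300,450)–(410,350) between them. I descend to grip height.

>>> send_rows(
  commands=[
    [[0.06,0,0.001,0.004,0],[0.06,0,0.001,0.01,0],[0.06,0,0.001,0.018,0],[0.06,0,0.001,0.027,0],[0.06,0,0.001,0.035,0],[0.06,0,0.001,0.041,0],[0.06,0,0.001,0.044,0],[0.06,0,0.001,0.044,0],[0.06,0,0.001,0.044,0]],
  ],
)

```text
time: 15.62
eef_pos: [564.4, -140.4, 86.1]
orientation: [0.565, 0.825, -0.0, -0.0]
wrist_force: [0.6, 0.5, 0.0]
grip_width: 59.8
```

```bash
python3 - <<'E'
from rig import *; from h import *
shift(sense(),(564.3,-140.3,85.5),0.369+np.pi/2)
for n in("scene","top"):
    c=capture(n); pickle.dump(c,open(n+"10.pkl","wb"))
    if n=="scene": crop(c,205,135,285,210,10,"pics/s10.png")
E
```

```text
tcp [ 564.4 -140.4   86.1] yaw 1.941 tilt [-0.  0. -1.] shift [ 0.0001 -0.0001  0.0006] turn 0.001 alt -3.14 q6 -0.74 F [0.6 0.5 0. ] w 59.8 t 15.62
```

View pics/s10.png

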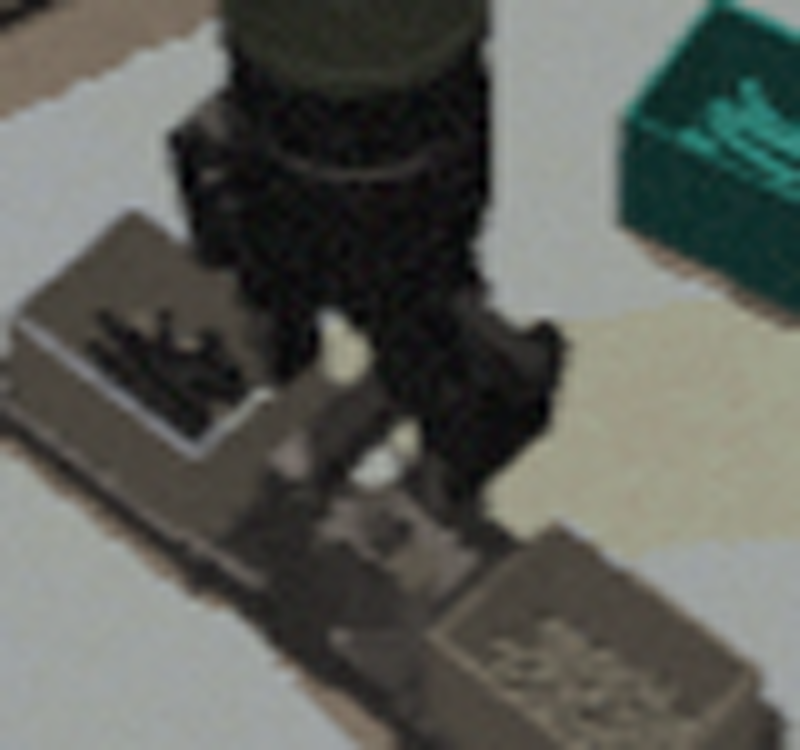

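Fingers are straddling the bar, clear of both boxes. I close gently.

>>> send_rows(
  commands=[
    [[0.045,0,0,0,0],[0.035,0,0,0,0],[0.028,0,0,0,0],[0.023,0,0,0,0],[0.02,0,0,0,0],[0.018,0,0,0,0],[0.016,0,0,0,0],[0.014,0,0,0,0],[0.012,0,0,0,0],[0.008,0,0,0,0],[0.004,0,0,0,0],[0.004,0,0,0,0],[0.004,0,0,0,0]],
  ],
  grip_force=80,
)

```text
time: 16.8
eef_pos: [564.4, -140.1, 86.5]
orientation: [0.565, 0.825, 0.0, -0.0]
wrist_force: [-2.1, 2.0, 4.7]
grip_width: 12.9
```

>>> send_rows(
  commands=[
    [[0.004,0,0,-0.001,0],[0.004,0,0,-0.003,0],[0.004,0,0,-0.006,0],[0.004,0,0,-0.01,0],[0.004,0,0,-0.014,0],[0.004,0,0,-0.017,0],[0.004,0,0,-0.019,0],[0.004,0,0,-0.02,0],[0.004,0,0,-0.02,0],[0.004,0,0,-0.02,0]],
  ],
)

```text
time: 17.63
eef_pos: [564.4, -140.4, 106.3]
orientation: [0.565, 0.825, 0.0, 0.0]
wrist_force: [0.1, -0.5, -5.2]
grip_width: 12.8
```

```bash
python3 - <<'E'
from rig import *; from h import *
s=sense();shift(s,(564.3,-140.3,188),0.369+np.pi/2);print(s["moment"])
for n in("scene","top"):
    c=capture(n); pickle.dump(c,open(n+"11.pkl","wb"))
    if n=="scene": crop(c,185,125,295,225,7,"pics/s11.png")
E
```

```text
tcp [ 564.4 -140.4  106.3] yaw 1.941 tilt [ 0. -0. -1.] shift [ 0.0001 -0.0001 -0.0817] turn 0.001 alt -3.14 q6 -0.74 F [ 0.1 -0.5 -5.2] w 12.8 t 17.63
[-0.03792481 -0.04472308 -0.05923804]
```

View pics/s11.png

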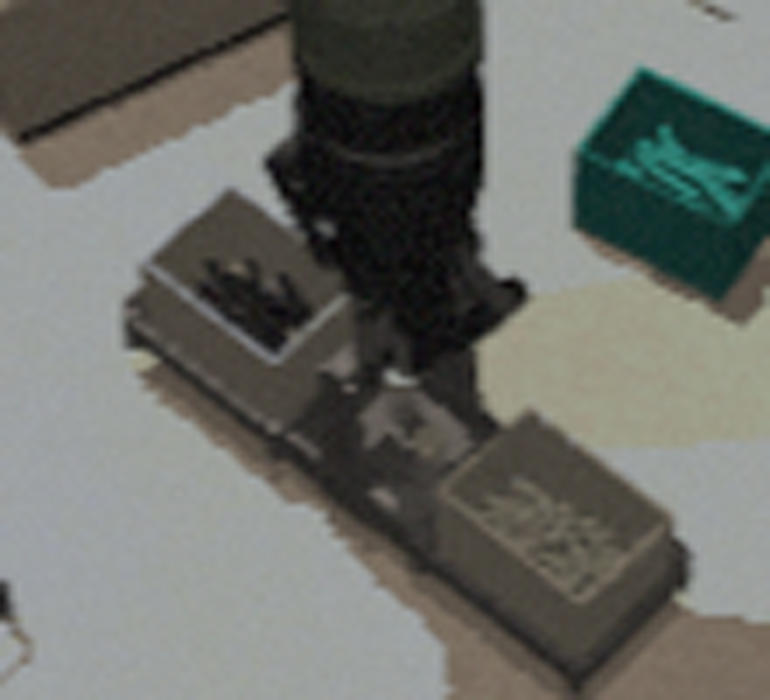

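It weighs 5.2 N with little moment, and the carrier looks level. I lift smoothly the rest of the way to about 100 mm.

>>> send_rows(
  commands=[
    [[0.004,0,0,-0.002,0],[0.004,0,0,-0.006,0],[0.004,0,0,-0.012,0],[0.004,0,0,-0.02,0],[0.004,0,0,-0.029,0],[0.004,0,0,-0.038,0],[0.004,0,0,-0.047,0],[0.004,0,0,-0.056,0],[0.004,0,0,-0.064,0],[0.004,0,0,-0.071,0],[0.004,0,0,-0.076,0],[0.004,0,0,-0.079,0],[0.004,0,0,-0.081,0],[0.004,0,0,-0.082,0],[0.004,0,0,-0.082,0],[0.004,0,0,-0.082,0],[0.004,0,0,-0.082,0],[0.004,0,0,-0.082,0]],
  ],
)

```text
time: 19.23
eef_pos: [564.3, -140.3, 187.9]
orientation: [0.565, 0.825, -0.0, -0.0]
wrist_force: [1.1, -0.3, -6.1]
grip_width: 13.2
```

```bash
python3 - <<'E'
from rig import *; from h import *
s=sense();shift(s,(564.3,-140.3,188),0.369+np.pi/2);print(s["moment"],s["joint_velocities"].round(4))
for n in("scene","top"):
    c=capture(n); pickle.dump(c,open(n+"12.pkl","wb"))
    if n=="scene": crop(c,170,85,300,215,6,"pics/s12.png")
    else: crop(c,200,130,350,240,5,"pics/t12.png")
E
```

```text
tcp [ 564.3 -140.3  187.9] yaw 1.941 tilt [-0.001  0.    -1.   ] shift [-0.      0.     -0.0001] turn 0.001 alt -3.14 q6 -0.74 F [ 1.1 -0.3 -6.1] w 13.2 t 19.23
[-0.01915214  0.05318437 -0.01300794] [-0.0004 -0.0015  0.0018 -0.0008  0.0018 -0.0022]
```

View pics/s12.png

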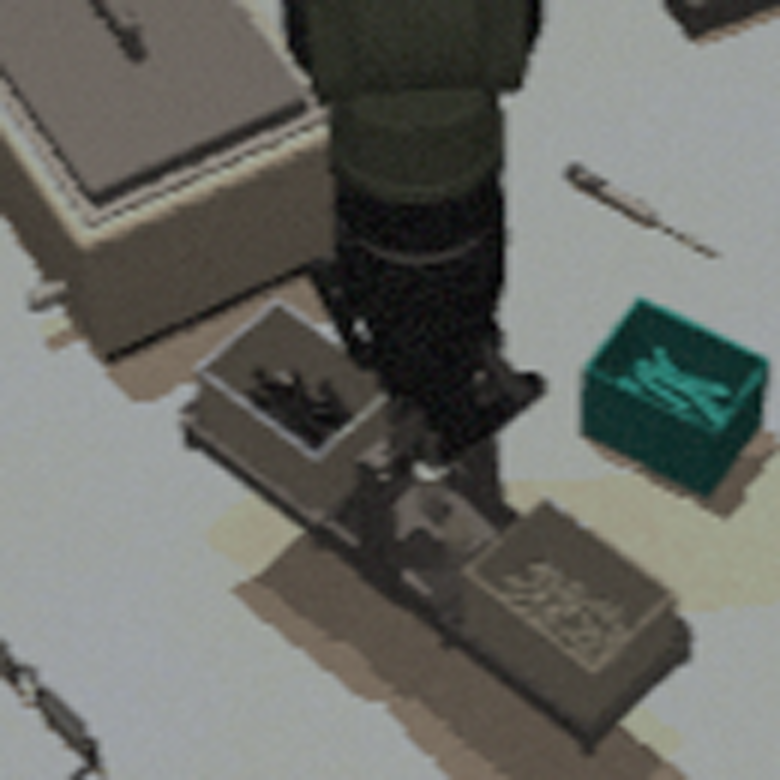

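View pics/t12.png

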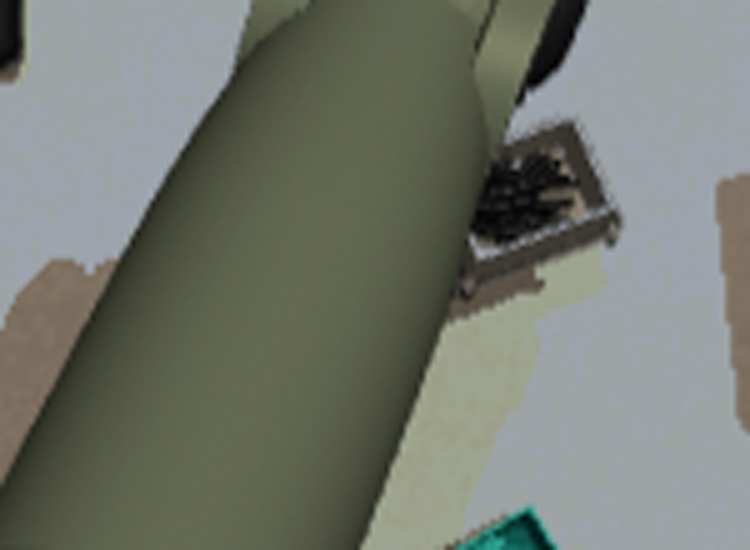

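The carrier hangs clear of the counter with both boxes in place. I'll check level numerically: predict where the rim corners from the standing view should appear after a pure lift of 101.4 mm.

```bash
python3 - <<'E'
from h import *
np.set_printoptions(precision=1,suppress=True)
a,b=load("scene7"),load("scene12")
def u(p,k,o): return (np.array(p,float)+.5)/k-.5+o
P=onplane(a,u([(92,178),(238,280),(335,195),(187,90),(430,425),(588,553),(685,465),(530,345)],8,(195,145)),64)
P[:,2]+=101.4
O=u([(198,370),(320,458),(385,395),(280,303),(467,570),(598,668),(675,598),(547,503)],6,(170,85))
print(O-proj(b,P)); 
E
```

```text
[[-0.6 -1.1]
 [ 0.4  0.4]
 [-1.7  0.9]
 [ 0.4 -0.9]
 [-0.6  0.2]
 [ 0.2 -0.1]
 [ 0.1 -0.3]
 [-0.5 -0.5]]
```

All residuals are within about 2 px, with both boxes at the same mean, so it is level. Handing in.

```bash
python3 - <<'E'
from rig import *; from h import *
s=sense();print(s["time"],s["joint_velocities"].round(4),s["grip_width"],s["wrist_force"])
close_job()
E
```

```text
19.3333 [-0.0009 -0.0023  0.0037  0.0007 -0.0003 -0.0037] 12.847341056334356 [-0.54994287  0.67768533 -4.95573456]
the job is handed in; nothing more can be done
```

I put the white box of nose pads into the empty pocket, then lifted the carrier by its handle. I handed the job in at 19.3 s, still holding it with the underside about 101 mm above the counter. No verdict was reported.

**Placing the box:** I set it down until it touched the pocket floor. The wrist force was about 3 N, at the height the dimensions predicted. Then I opened the fingers slowly.

**Last checks:**
- **Seating:** after release, both boxes looked flat and square, with matching gaps at the rims. I judged this by eye in both views.
- **Level:** the box rim corners in the final scene view matched a straight vertical lift to within 2 px. Both boxes averaged −0.2 px vertically, so I saw no tilt.
- **Hold:** the gripper was closed to about 13 mm on the 14 mm bar at 80 N. Wrist force was 5–6 N, which fits the carrier and both boxes, and the joints were practically still.

**Disagreements:**
- **Camera offset:** the two cameras differed by about 5 mm in y, and heights measured from both views came out up to about 13 mm below the stated ones. I took positions mainly from the top view and the arm's own readings.
- **Before insertion:** estimates of the box-to-pocket offset differed by 2–3 mm. The box still went in without resistance.
- **Final top view:** the arm hid the parts box, so its last check rests on the scene camera alone.

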